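Clamp a shaft in its transit cradle

TASK

Lay the steel shaft in the V of the transit cradle, plain thick end first, and push it gently along under the bridge until that end is fully home against the end stop. Then turn the clamp knob on the bridge clockwise until its torque clutch clicks once, and stop there and let go: turned on past the click it drives solid and marks the shaft. Leave the other things on the bench where they are.

Things in the scene. Friction and masses are not known exactly. Their poses are not given: they have to be found in the camera images.
- cradle: transit cradle, fixed to the bench: plywood board 150 x 142 x 12 mm with a grey V block (58 mm wide, 110 mm long, 90 degree V with a 38 mm mouth, top 45 mm above the bench). Origin: on the bench, under the V's line. The V runs along the y axis from its open entry at y = +42 mm to the end stop at y = -68 mm. A shaft lying in the V has its axis 40 mm above the bench.
- bridge: steel bridge over the far end of the V: cross bar 100 mm across the V, 30 mm along it, 12 mm thick, its underside 65 mm above the bench, 72 mm between its legs. Origin: centre of the bar's top face, 77 mm above the bench, 28 mm from the end stop's face; axes as the cradle's. It carries the clamp: the knob above, a 17 mm round pad below, at the start 2.5 to 7.5 mm above a shaft in the V.
- knob_axis (a point): on the knob's upright axis, 25 mm above the bridge's bar (fixed point). Knob: round, black, ribbed, 37 mm across, 26 mm tall, underside 10 to 15 mm above the bar at the start; sinks 12 mm per clockwise turn (from above). Drag while turning 0.16 N m, rising to 0.28 as the pad bites (held still: about 0.05, rising to 0.18); then it clicks, torque falls to nothing for 0.5 rad, then drives solid.
- end_stop: upright steel plate, 52 mm wide, 10 mm thick, that closes the far end of the V. Origin: on its face, where the axis of a shaft in the V meets it, 40 mm above the bench. Its y axis points out of the face, along the V to the entry.
- saddle: plywood rest, fixed, on which the shaft starts: base 90 x 150 x 10 mm and two V-notched uprights 14 mm thick, centred at y = -50 and y = +60 mm, that hold the shaft's axis 40 mm above the bench. Origin: on the bench under the shaft's middle; y along the shaft.
- shaft: loose steel shaft, 200 mm long, 0.24 to 0.4 kg: 20 mm thick for 175 mm, then a 14 mm thick stub of 25 mm with a keyway at its +y end. Origin: its middle, on its axis; y along it, towards the stub.
- shaft_tip (a point): centre of the shaft's plain 20 mm thick end (y = -100 mm of the shaft), the end that goes home against the end stop.
- bearing: bystander: ball bearing, 62 mm across, 16 mm high, lying behind the work. Origin: centre of its underside.
- tape_measure: bystander: yellow tape measure, 36 x 75 x 67 mm, standing behind the saddle. Origin: centre of its underside.
- marker: bystander: marker pen, 141 mm long, 17 mm thick, lying to the right of the cradle. Origin: centre of its underside.
Not all that is in view belongs to the job. Leave any blue or purple look-alike of the cradle alone.

How it is judged:
By the outcome, as a careful person would: the job done as asked, in the order asked, and still so for the second after the job is handed in, with the robot touching nothing.
It also fails if it takes over 72 s, if anything falls off the work surface, if the arm or the gripper's body presses on something with over 40 N, if the wrist force passes 120 N, or if a joint passes its speed limit or range.

ROBOT

A 6-joint arm with a two-finger parallel gripper is mounted at the origin on a cart in front of the work surface, level with it; the furniture and walls round the work are solid. World frame = base frame: x ahead of the robot, y to its left, z up, the work surface at z = 0. Lengths are in mm, angles in degrees, forces in N, time in s.
With the tool pointing down it reaches from about 350 to 850 mm from the base axis. Payload 8.1 kg.
Tool frame: the origin (TCP) lies midway between the tips of the shut fingers; the grasp point (between the pads) lies grip_depth behind it (grip_depth is the distance from the TCP to the grasp point, in mm); z points along the fingers, y is the line along which they close (so a half turn about z gives the same grasp; the last joint's range is limited). The gripper opens to 85 mm and grips with 20 to 120 N. Pads are 22 mm wide; open, the fingers measure 114 mm over their backs; the gripper's body (76 mm by 85 mm) begins 54 mm behind the grasp point. The pads swing forward as they close: fully open they stand 13 mm farther back than shut.
Start: joints at [-74.164, 7.471, 85.268, -0, 87.261, -4.893], TCP at [212.395, -561.154, 231.292] pointing down, gripper open.
Joint ranges: [-169.43, 169.43], [-51.17, 129.36], [1.28, 143.12], [-76.62, 256.62], [0, 156.53], [-152.29, 152.29]. Speed limits (degrees/s): [136.94, 136.94, 159.86, 180, 180, 180].

INTERFACE

Orientations are given as [roll, pitch, yaw] about the fixed x, y, z axes, in that order (R = Rz(yaw) Ry(pitch) Rx(roll)).
In Python, from bench import sense, snapshot, hand_in, grip_depth gives the robot as it stands. The module is installed in compiled form; this text tells all that it offers.
- The arm moves only by the tool apply_moves, never from a script. Its argument "series" is text: rows parted by semicolons, each of 5 numbers parted by spaces: the shift along the tool's x, y, z each as a share of 0.3 m, from -1 to 1, then the turn about the tool's z as a share of 2 rad, from -1 to 1, then the gripper's target within -1 to 1 (shut at 1, half-way at 0, fully open at -1). In form: tx ty tz twist gripper; .... A call has 1 to 5 rows; each row shifts and turns the commanded pose from where the row before left it, along the tool's axes as they then stand; what a row does not reach is not made up. A row lasts 1/12 s, in which the tool goes at most 41.7 mm and 7.16 degrees, less where a joint would pass 70% of its speed; a pose out of reach is approached as far as the arm can. A call with a number of a shift or a turn outside -1 to 1 is refused whole. A call with a gripper value outside its range is refused whole. The fingers move at their own pace and stop on an object; "squeeze" is the grip in N (left out, the last holds). Time passes only in rows, so rows that do not move let the fingers close. It gives the time, the measured TCP pose, the force, the opening and the grip force at its end, in the units of the state.
- sense(): the state, without advancing time (a new reading comes with each control period).
- snapshot(name): name is "scene" or "top"; returns a dict with "frame" (400x640x3 uint8, blue, green, red), "depth" (400x640 float32, mm along the optical axis (not along the pixel's ray), 0 where there is no reading), "intrinsics" (3x3 intrinsics, pixels), "extrinsics" (4x4, takes a point from camera to world coordinates). Camera axes: x right, y down, z forward; pixel columns grow to the right and rows downward; lengths in mm; the calibration is good to about 2 mm. A picture is of the moment at which its call begins.
- hand_in(): hands the job in; it is judged then, once.
The state is a dict: "time": time; "joint_pos": joint angles; "qd": joint speeds; "joint_efforts": joint torques, N m; "tool_pos": TCP position; "tcp_rot": TCP orientation; "ft_force": force on the tool from outside, world axes, zero at the start; "wrist_torque": the same for the moment, N m; "finger_gap": finger opening in mm; "grip_force": force on a finger pad.
Only numpy, scipy, OpenCV 4.12 (cv2) and the standard library are available. Lean on these libraries where they do the work, as an engineer would, in place of code of your own. Each camera call takes 0.05 s, during which the arm holds its last target. There are 200 camera calls.

## Working session

There is one attempt and no reset: what is moved stays moved. The work goes in short steps, Python scripts to look and compute and a tool call to move; the robot and the scene stay as the last step left them, time stands still between calls to the robot, and variables do not carry over. Pictures are saved under pics/ and viewed, at most 10 in all, crops included, and the job is handed in when it is done.

Besides the shell and the picture viewer there is one more tool, called after "Emit:" as name(argument=value, ...), one argument or row to a line, values as JSON. apply_moves: Moves the arm, as the interface text tells. Its arguments: {"type":"object","properties":{"series":{"type":"string"},"squeeze":{"type":"number"}},"required":["series"]}

```bash
mkdir -p pics; python3 - <<'E'
from bench import *
import cv2,numpy as np
s=sense();print({k:np.round(v,3).tolist() for k,v in s.items()},grip_depth)
for n in("scene","top"):
    d=snapshot(n);cv2.imwrite(f"pics/{n}0.png",d["frame"]);np.savez(f"{n}0.npz",**d)
    print(n,d["intrinsics"].tolist(),np.round(d["extrinsics"],3).tolist())
E
```

```text
{'time': 0.0, 'joint_pos': [-74.164, 7.515, 85.33, 0.002, 87.26, -4.892], 'qd': [-0.018, -0.024, -0.013, -0.163, -0.032, -0.102], 'joint_efforts': [0.001, -56.94, -50.055, -0.0, 0.015, -0.0], 'tool_pos': [212.251, -560.619, 230.237], 'tcp_rot': [-179.895, -0.011, 20.728], 'ft_force': [-0.199, 0.5, 0.999], 'wrist_torque': [-0.005, 0.029, 0.009], 'grip_force': 0.0, 'finger_gap': 85.405} 18.700000000000003
scene [[380.66972100651304, 0.0, 320.4892360857921], [0.0, 380.66972100651304, 202.7140522992285], [0.0, 0.0, 1.0]] [[-0.747, -0.453, 0.486, -61.986], [-0.665, 0.503, -0.552, 569.881], [0.006, -0.736, -0.677, 986.047], [0.0, 0.0, 0.0, 1.0]]
top [[518.4980850584587, 0.0, 319.3686516927595], [0.0, 518.4980850584587, 198.34431993132603], [0.0, 0.0, 1.0]] [[0.015, -0.995, 0.101, 378.495], [-1.0, -0.015, -0.005, -141.758], [0.006, -0.101, -0.995, 1770.449], [0.0, 0.0, 0.0, 1.0]]
```

View pics/scene0.png

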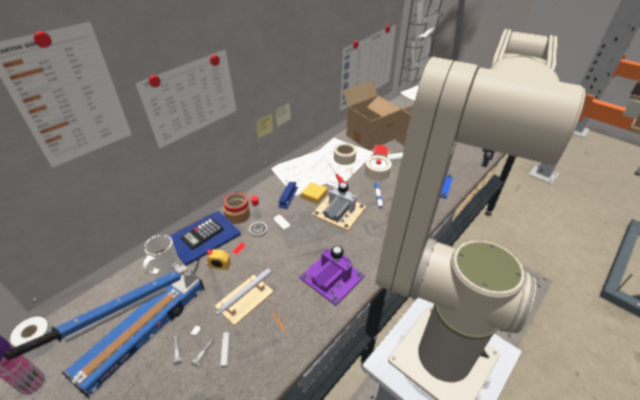

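View pics/top0.png

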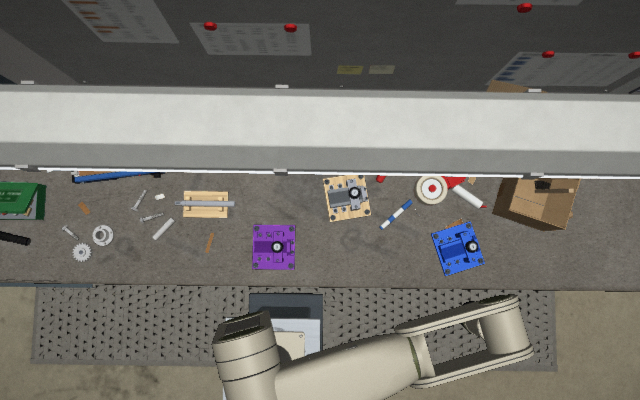

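The scene picture shows the plywood cradle at about (340,208), a purple look-alike at (333,275), and the saddle with the shaft at (245,293). In the top picture the cradle candidates are plywood (347,197), purple (274,247) and blue (458,247). The plywood one with the grey V fits, and the coloured ones are decoys. The saddle with the shaft is at (205,204). I'll confirm in an enlarged crop.

```bash
cat > h.py <<'E'
import numpy as np,cv2
def load(n,i=0): return np.load(f"{n}{i}.npz")
def pts(d):
    K,T,z=d["intrinsics"],d["extrinsics"],d["depth"].astype(float)
    v,u=np.mgrid[:400,:640]
    c=np.stack([(u-K[0,2])/K[0,0]*z,(v-K[1,2])/K[1,1]*z,z],-1)
    return c@T[:3,:3].T+T[:3,3]
def ray(d,u,v,h):
    K,T=d["intrinsics"],d["extrinsics"]
    r=T[:3,:3]@np.array([(u-K[0,2])/K[0,0],(v-K[1,2])/K[1,1],1]);o=T[:3,3]
    return o+r*(h-o[2])/r[2]
def proj(d,p):
    K,T=d["intrinsics"],d["extrinsics"]
    c=T[:3,:3].T@(np.array(p,float)-T[:3,3]);q=K@c
    return q[:2]/q[2]
E
python3 - <<'E'
from h import *
t=load("top");s=load("scene")
P=pts(t)
for u,v in((205,204),(347,197),(274,247),(300,130),(300,163),(205,240),(354,192)):print(u,v,np.round(P[v,u],1))
up=lambda f,x,y,w,h,k:cv2.resize(f[y:y+h,x:x+w],None,fx=k,fy=k,interpolation=cv2.INTER_CUBIC)
a=up(t["frame"],170,175,75,55,5);b=up(t["frame"],310,165,75,55,5)
c=up(s["frame"],205,255,75,55,5)[:, :375];e=up(s["frame"],300,172,75,55,5)
cv2.imwrite("pics/c1.png",np.vstack([np.hstack([a,b]),np.hstack([c,e])]))
E
```

```text
205 204 [527.4 229.6  53.3]
347 197 [ 560.  -242.9   34.7]
274 247 [388.3  -7.9 117.2]
300 130 [ 528.8 -119.2 1132.2]
300 163 [ 492.  -119.  1102.5]
205 240 [409.3 237.1  -2.7]
354 192 [ 567.3 -260.1  121.9]
```

View pics/c1.png

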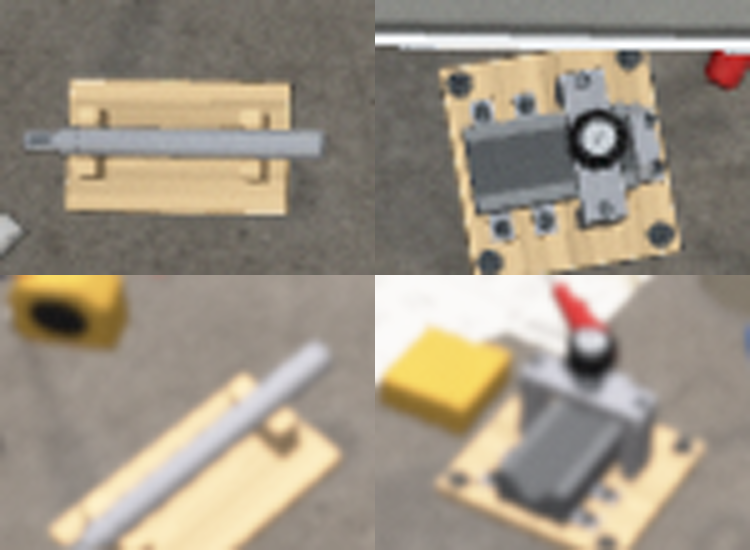

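The crops confirm both. The plywood cradle has its grey V open to the left and the bridge and end stop on the right (top picture, knob at about (354,192)). The shaft's stub is on the left at about (176,203), and its plain end is on the right at about (234,203).

```bash
cat > m.py <<'E'
from h import *
import sys
i=int(sys.argv[1]) if len(sys.argv)>1 else 0
t=load("top",i);s=load("scene",i)
def sub(d,x,y,w,h,k=4):
    return cv2.resize(d["frame"][y:y+h,x:x+w],None,fx=k,fy=k,interpolation=cv2.INTER_CUBIC),(x,y,k)
def big(m):
    c,_=cv2.findContours(m.astype(np.uint8),cv2.RETR_EXTERNAL,cv2.CHAIN_APPROX_NONE);return max(c,key=cv2.contourArea)
def un(p,o): return (np.array(p)+.5)/o[2]-.5+np.array(o[:2])
# shaft
def shaft(d,box,vmin):
    f,o=sub(d,*box);h=cv2.cvtColor(f,cv2.COLOR_BGR2HSV);m=(h[...,1]<60)&(h[...,2]>vmin)
    c=big(cv2.morphologyEx(m.astype(np.uint8),cv2.MORPH_OPEN,np.ones((5,5))));r=cv2.minAreaRect(c)
    b=cv2.boxPoints(r);L=sorted(range(4),key=lambda k:np.hypot(*(b[k]-b[(k+1)%4])))
    e=[un((b[k]+b[(k+1)%4])/2,o) for k in L[:2]];print("shaft px",np.round(e,1).tolist(),"w,l",np.round(np.array(r[1])/4,1));return e
def wood(d,box,rng=((12,60,120),(28,200,255))):
    f,o=sub(d,*box);m=cv2.inRange(cv2.cvtColor(f,cv2.COLOR_BGR2HSV),*[np.array(x,np.uint8) for x in rng])
    m=cv2.morphologyEx(m,cv2.MORPH_CLOSE,np.ones((9,9)));c=big(m);r=cv2.minAreaRect(cv2.convexHull(c))
    return [un(p,o) for p in cv2.boxPoints(r)]
if __name__=="__main__":
    for n,d,bx,v in(("top",t,(168,190,78,28),125),("scene",s,(210,262,66,50),150)):
        e=shaft(d,bx,v)
        for q in e: print(n,np.round(ray(d,*q,40),1),np.round(ray(d,*q,50),1))
    # board corners on z=12 (cradle), 10 (saddle)
    for nm,bx,z in(("cradle",(318,172,62,54),12),("saddle",(178,186,54,36),10)):
        w=np.array([ray(t,*q,z) for q in wood(t,bx)])
        print(nm,np.round(w,1).tolist(),"c",np.round(w.mean(0),1),"sides",[round(float(np.hypot(*(w[k]-w[(k+1)%4])[:2])),1) for k in range(4)])
    # heights by depth
    for n,d in(("top",t),("scene",s)):
        P=pts(d);X,Y,Z=P[...,0],P[...,1],P[...,2]
        reg=(X>470)&(X<660)&(Y<-150)&(Y>-350)
        for lo,hi,l in((68,86,"bar"),(100,135,"knob")):
            m=reg&(Z>lo)&(Z<hi);q=P[m];print(n,l,m.sum(),np.round(np.median(q,0),1),np.round((q.max(0)+q.min(0))/2,1),np.round(np.ptp(q,axis=0),1),"p90z",np.percentile(q[:,2],[50,90]).round(1))
            if l=="bar" and m.sum()>20:
                r=cv2.minAreaRect(q[:,:2].astype(np.float32));print("  rect",r)
        m=(X>490)&(X<570)&(Y>100)&(Y<360)&(Z>38)&(Z<62);q=P[m];print(n,"shaftdepth",m.sum(),np.round(q.mean(0),1),"z95",np.percentile(q[:,2],[50,95]).round(1))
E
python3 m.py
```

```text
shaft px [[174.4, 202.7], [234.1, 203.3]] w,l [59.7  6.4]
top [531.4 335.   40. ] [530.5 332.2  50. ]
top [532.4 135.2  40. ] [531.5 133.6  50. ]
shaft px [[275.4, 286.5], [209.6, 286.5]] w,l [49.8 65.8]
scene [473.2 161.6  40. ] [467.5 165.9  50. ]
scene [617.7 291.3  40. ] [610.5 294.2  50. ]
cradle [[626.3, -157.7, 12.0], [652.7, -301.1, 12.0], [501.7, -327.0, 12.0], [475.8, -184.8, 12.0]] c [ 564.1 -242.6   12. ] sides [145.8, 153.2, 144.6, 152.9]
saddle [[485.1, 314.2, 10.0], [524.7, 315.3, 10.0], [524.7, 162.1, 10.0], [485.1, 161.4, 10.0]] c [504.9 238.2  10. ] sides [39.6, 153.2, 39.6, 152.8]
top bar 176 [ 548.9 -260.5   76.6] [ 566.3 -262.1   77. ] [99.5 44.  17.9] p90z [76.6 81.5]
  rect ((567.2192993164062, -260.9749755859375), (100.01119995117188, 29.514812469482422), 10.56968879699707)
top knob 114 [ 565.5 -260.8  115.9] [ 566.5 -262.3  114.2] [36.8 36.6 22.6] p90z [115.9 121.1]
top shaftdepth 369 [530.8 229.2  47.7] z95 [47.5 55. ]
scene bar 169 [ 558.3 -256.3   76.5] [ 564.6 -261.6   75.9] [103.1  48.6  15.1] p90z [76.5 79.8]
  rect ((564.864990234375, -258.9023742675781), (98.75672912597656, 35.91357421875), 11.268383979797363)
scene knob 87 [ 561.9 -255.8  114.8] [ 565.7 -260.4  110.6] [38.8 38.3 20.8] p90z [114.8 118.8]
scene shaftdepth 493 [527.4 236.6  46.3] z95 [46.9 52. ]
```

```bash
cat > m2.py <<'E'
from m import *
def edge_mid(d,A,B,h): pass
# shaft height: scene centre line (edges of bright band) against the top-view line -> solve z
f=s["frame"];g=cv2.cvtColor(f,cv2.COLOR_BGR2GRAY).astype(float);hs=cv2.cvtColor(f,cv2.COLOR_BGR2HSV)
for y in (190,235,265):
    p0=proj(s,(531.9,y,40));pa=proj(s,(531.9,y+20,40));n=np.array([-(pa-p0)[1],(pa-p0)[0]]);n/=np.hypot(*n)
    k=np.arange(-9,9.1,.25);q=(p0+k[:,None]*n).astype(np.float32)
    S=cv2.remap(hs[...,1],q[:,0],q[:,1],cv2.INTER_LINEAR).ravel()
    V=cv2.remap(hs[...,2],q[:,0],q[:,1],cv2.INTER_LINEAR).ravel()
    m=(S<45)&(V>130);c=k[m]
    up=proj(s,(531.9,y,50))-p0
    print("shaft y",y,"band",c.min(),c.max(),"mid",(c.min()+c.max())/2,"px; +10mm z moves",round(float(up@n),2))
# knob: white cap / black ring in both views
for n,d,bx in(("top",t,(340,178,30,28)),("scene",s,(328,176,30,34))):
    f,o=sub(d,*bx,k=8);h=cv2.cvtColor(f,cv2.COLOR_BGR2HSV)
    m=(h[...,2]<62).astype(np.uint8)
    c=big(cv2.morphologyEx(m,cv2.MORPH_CLOSE,np.ones((15,15))));(x,y),r=cv2.minEnclosingCircle(c)
    q=un((x,y),o);print(n,"knob px",q.round(2),"r",r/8,[ray(d,*q,z).round(1).tolist() for z in(105,115)])
# V block edges & bar in top by profile across V
a=np.radians(10.5);ex=np.array([np.cos(a),np.sin(a),0]);ey=np.array([-np.sin(a),np.cos(a),0])
O=np.array([559.9,-221.7,0])
g=cv2.cvtColor(t["frame"],cv2.COLOR_BGR2GRAY).astype(np.float32);ht=cv2.cvtColor(t["frame"],cv2.COLOR_BGR2HSV)[...,1].astype(np.float32)
def prof(img,z,c,dirv,rng):
    k=np.arange(*rng,2.);q=np.array([proj(t,O+c+dirv*x+[0,0,z]) for x in k],np.float32)
    return k,cv2.remap(img,q[:,0],q[:,1],cv2.INTER_CUBIC).ravel()
for yy in(-10,10,30):
    k,p=prof(ht,45,ey*yy,ex,(-50,51));m=np.diff((p<55).astype(int));print("V sat edges y",yy,k[:-1][m!=0]+1)
k,p=prof(ht,45,ex*0,ey,(10,75));print("entry",k[:-1][np.diff((p<55).astype(int))!=0]+1)
for xx in(-38,38):
    k,p=prof(ht,77,ex*xx,ey,(-75,-5));print("bar along y at x",xx,k[:-1][np.diff((p<55).astype(int))!=0]+1)
k,p=prof(ht,77,ey*-40,ex,(-65,66));print("bar across",k[:-1][np.diff((p<55).astype(int))!=0]+1)
E
python3 m2.py
```

```text
shaft y 190 band -3.25 9.0 mid 2.875 px; +10mm z moves 1.79
shaft y 235 band -3.0 9.0 mid 3.0 px; +10mm z moves 1.83
shaft y 265 band -3.0 9.0 mid 3.0 px; +10mm z moves 1.86
top knob px [353.93 192.35] r 6.296092510223389 [[568.1, -261.1, 105.0], [567.0, -260.4, 115.0]]
scene knob px [342.75 188.25] r 4.320204734802246 [[562.4, -258.2, 105.0], [555.3, -248.8, 115.0]]
V sat edges y -10 [-49.  43.]
V sat edges y 10 [-29.  31.]
V sat edges y 30 [47.]
entry [43. 53.]
bar along y at x -38 [-54. -24.  -8.]
bar along y at x 38 [-56. -20.  -8.]
bar across [-52.  50.  64.]
```

Emit:
apply_moves(
  series="0 0 0 0.06 -1; 0 0 0 0 -1",
  squeeze=90,
)

```text
time: 0.27
tool_pos: [212.3, -560.8, 230.6]
tcp_rot: [-179.9, 0.0, 13.5]
ft_force: [-0.0, -0.7, 0.3]
finger_gap: 85.5
grip_force: 0.0
```

Emit:
apply_moves(
  series="0 0 0 -0.062 -1; 0 0 0 -0.062 -1; 0 0 0 -0.062 -1; 0 0 0 -0.062 -1; 0 0 0 -0.062 -1",
)

```text
time: 0.68
tool_pos: [212.4, -561.0, 230.9]
tcp_rot: [-180.0, -0.0, 49.9]
ft_force: [-0.5, 0.2, 0.5]
finger_gap: 85.4
grip_force: 0.0
```

Emit:
apply_moves(
  series="0 0 0 -0.062 -1; 0 0 0 -0.062 -1; 0 0 0 -0.062 -1; 0 0 0 -0.062 -1; 0 0 0 -0.062 -1",
)

```text
time: 1.1
tool_pos: [212.3, -561.0, 230.9]
tcp_rot: [-180.0, -0.0, 85.5]
ft_force: [0.4, -0.4, 0.4]
finger_gap: 85.3
grip_force: 0.0
```

Emit:
apply_moves(
  series="0 0 0 -0.048 -1; 0 0 0 0 -1",
)

```text
time: 1.27
tool_pos: [212.3, -561.0, 230.9]
tcp_rot: [-180.0, -0.0, 90.8]
ft_force: [0.1, -0.2, -0.1]
finger_gap: 85.3
grip_force: 0.0
```

Emit:
apply_moves(
  series="0.12 0.046 0 0 -1; 0.12 0.046 0 0 -1; 0.12 0.046 0 0 -1; 0.12 0.046 0 0 -1; 0.12 0.046 0 0 -1",
)

```text
time: 1.68
tool_pos: [280.3, -379.0, 230.9]
tcp_rot: [-180.0, -0.0, 90.3]
ft_force: [0.7, -0.4, -0.3]
finger_gap: 85.6
grip_force: 0.0
```

Emit:
apply_moves(
  series="0.12 0.046 0 0 -1; 0.12 0.046 0 0 -1; 0.12 0.046 0 0 -1; 0.12 0.046 0 0 -1; 0.12 0.046 0 0 -1",
)

```text
time: 2.1
tool_pos: [348.0, -198.5, 231.3]
tcp_rot: [180.0, 0.0, 90.3]
ft_force: [0.6, 0.7, -0.4]
finger_gap: 85.1
grip_force: 0.0
```

Emit:
apply_moves(
  series="0.12 0.046 0 0 -1; 0.12 0.046 0 0 -1; 0.12 0.046 0 0 -1; 0.12 0.046 0 0 -1; 0.12 0.046 0 0 -1",
)

```text
time: 2.52
tool_pos: [415.8, -17.8, 231.5]
tcp_rot: [180.0, 0.0, 90.3]
ft_force: [0.7, -1.5, 0.3]
finger_gap: 85.5
grip_force: 0.0
```

Emit:
apply_moves(
  series="0.12 0.046 0 0 -1; 0.12 0.046 0 0 -1; 0.12 0.046 0 0 -1; 0.12 0.046 0 0 -1; 0.12 0.046 0 0 -1",
)

```text
time: 2.93
tool_pos: [483.5, 162.9, 231.2]
tcp_rot: [180.0, 0.0, 90.3]
ft_force: [0.5, -0.8, 0.2]
finger_gap: 85.0
grip_force: 0.0
```

Emit:
apply_moves(
  series="0.12 0.046 0 0 -1; 0.12 0.046 0 0 -1; 0.12 0.046 0 0 -1; 0 0 0 0 -1",
)

```text
time: 3.27
tool_pos: [524.2, 274.6, 229.1]
tcp_rot: [-179.9, -0.1, 90.5]
ft_force: [1.0, 0.4, -0.1]
finger_gap: 85.4
grip_force: 0.0
```

Emit:
apply_moves(
  series="-0.015 0.025 0.11 0 -1; 0 0 0.11 0 -1; 0 0 0.11 0 -1; 0 0 0.1 0 -1; 0 0 0 0 -1",
)

```text
time: 3.68
tool_pos: [526.6, 262.4, 94.5]
tcp_rot: [-179.4, 0.3, 90.3]
ft_force: [-2.0, -1.2, -1.5]
finger_gap: 85.1
grip_force: 0.0
```

```bash
python3 - <<'E'
from h import *
from bench import *
for n in("scene","top"):
    d=snapshot(n);np.savez(f"{n}1.npz",**d)
    cv2.imwrite(f"pics/{n}1.png",d["frame"])
t=load("top",1);s=load("scene",1)
a=cv2.resize(t["frame"][170:240,160:250],(800,622))[:300*2,:];b=s["frame"][230:330,180:310]
cv2.imwrite("pics/a1.png",np.hstack([cv2.resize(a,(400,310)),cv2.resize(b,(400,310))]))
print(np.round(sense()["tool_pos"],1),np.round(sense()["tcp_rot"],2))
E
```

```text
[530.4 264.  101.5] [-1.7983e+02  7.0000e-02  9.0350e+01]
```

View pics/a1.png

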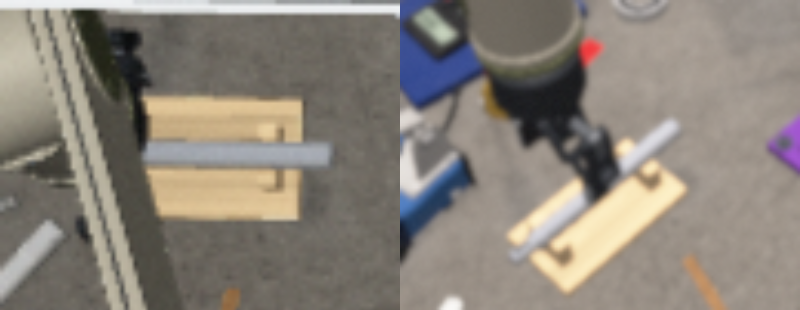

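The crop shows the gripper over the shaft between the two uprights, with the shaft running between the fingers (right half, about (600,180)). Next I'll let it settle and go down.

Emit:
apply_moves(
  series="0 0 0 0 -1; 0 0 0 0 -1",
)

```text
time: 3.95
tool_pos: [533.5, 265.3, 105.6]
tcp_rot: [179.7, -0.1, 90.4]
ft_force: [-0.7, -0.2, -0.0]
finger_gap: 85.2
grip_force: 0.0
```

Emit:
apply_moves(
  series="0.013 0 0.06 0 -1; 0 0 0.06 0 -1; 0 0 0.06 0 -1; 0 0 0.05 0 -1; 0 0 0.03 0 -1",
)

```text
time: 4.37
tool_pos: [532.2, 268.8, 24.8]
tcp_rot: [179.9, -0.0, 90.4]
ft_force: [-0.3, 0.1, 0.2]
finger_gap: 85.3
grip_force: 0.0
```

Emit:
apply_moves(
  series="0 0 0 0 -1; 0 0 0 0 -1; 0 0 0 0 -1; 0 0 0 0 -1",
)

```text
time: 4.7
tool_pos: [532.8, 269.0, 26.2]
tcp_rot: [179.8, -0.1, 90.4]
ft_force: [-0.2, -0.8, 0.2]
finger_gap: 85.5
grip_force: 0.0
```

Emit:
apply_moves(
  series="0 -0.003 0.017 0 -1; 0 0 0 0 -1; 0 0 0 0 -1",
)

```text
time: 4.95
tool_pos: [530.3, 268.4, 19.0]
tcp_rot: [-180.0, 0.0, 90.4]
ft_force: [-0.4, -0.0, 0.0]
finger_gap: 85.6
grip_force: 0.0
```

Emit:
apply_moves(
  series="0 0 0 0 0.2; 0 0 0 0 0.4; 0 0 0 0 1; 0 0 0 0 1; 0 0 0 0 1",
  squeeze=30,
)

```text
time: 5.37
tool_pos: [530.6, 268.5, 19.2]
tcp_rot: [180.0, -0.0, 90.4]
ft_force: [0.7, 0.4, -0.4]
finger_gap: 25.4
grip_force: 0.0
```

Emit:
apply_moves(
  series="0 0 0 0 1; 0 0 0 0 1; 0 0 0 0 1; 0 0 0 0 1; 0 0 0 0 1",
  squeeze=30,
)

```text
time: 5.78
tool_pos: [530.6, 268.5, 19.3]
tcp_rot: [-180.0, -0.0, 90.4]
ft_force: [-0.4, -0.6, 2.2]
finger_gap: 19.4
grip_force: 29.2
```

Emit:
apply_moves(
  series="0 0 0 0 1; 0 0 0 0 1; 0 0 -0.03 0 1; 0 0 -0.05 0 1; 0 0 -0.06 0 1",
  squeeze=110,
)

```text
time: 6.2
tool_pos: [529.2, 267.9, 60.1]
tcp_rot: [-179.8, 0.1, 90.4]
ft_force: [-0.5, 0.4, -2.2]
finger_gap: 17.1
grip_force: 107.5
```

Emit:
apply_moves(
  series="0 0 -0.06 0 1; 0 0 -0.06 0 1; 0 0 -0.06 0 1; 0 0 -0.06 0 1; 0 0 0 0 1",
)

```text
time: 6.62
tool_pos: [532.9, 269.4, 137.8]
tcp_rot: [179.6, -0.1, 90.4]
ft_force: [1.0, 0.0, -0.7]
finger_gap: 17.5
grip_force: 107.5
```

Emit:
apply_moves(
  series="0 0 0 0 1; 0 0 0 0 1; 0 0 0 0 1",
)

```text
time: 6.87
tool_pos: [529.5, 268.0, 131.2]
tcp_rot: [-179.8, 0.1, 90.4]
ft_force: [0.8, -1.0, -2.7]
finger_gap: 17.4
grip_force: 107.5
```

```bash
python3 - <<'E'
from h import *
from bench import *
for n in("scene","top"):
    d=snapshot(n);np.savez(f"{n}2.npz",**d)
s=load("scene",2);t=load("top",2)
b=s["frame"][210:310,190:320];a=t["frame"][170:240,160:250]
cv2.imwrite("pics/a2.png",np.hstack([cv2.resize(a,(400,310)),cv2.resize(b,(400,310))]))
q=sense();print(np.round(q["tool_pos"],1),np.round(q["wrist_torque"],3),np.round(q["ft_force"],2))
P=pts(t);m=(P[...,0]>515)&(P[...,0]<545)&(P[...,1]>100)&(P[...,1]<360)&(P[...,2]>100)&(P[...,2]<190)
Q=P[m];
for lo in range(120,360,20):
    k=(Q[:,1]>=lo)&(Q[:,1]<lo+20)
    if k.sum():print(lo,k.sum(),Q[k].mean(0).round(1))
E
```

```text
[529.6 268.1 131.4] [ 0.126 -0.002 -0.053] [ 0.29 -0.64 -2.88]
120 17 [530.3 135.8 156. ]
140 38 [530.4 149.6 158.7]
160 40 [529.5 169.7 159.2]
180 38 [529.6 189.7 160.3]
200 41 [529.  210.3 159.9]
220 36 [529.5 230.6 159.4]
240 52 [529.  250.7 157.4]
260 1 [524.2 261.2 153.6]
```

View pics/a2.png

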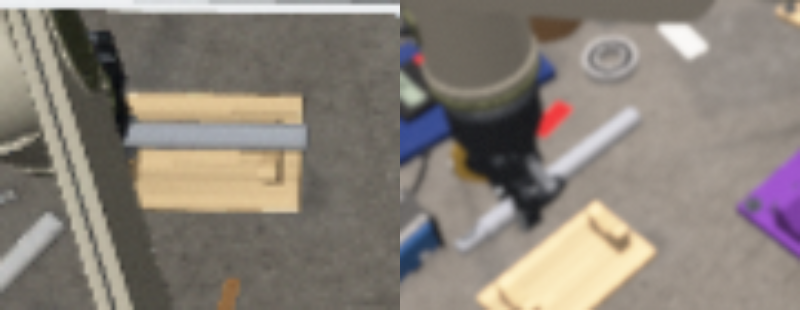

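Emit:
apply_moves(
  series="-0.06 0.0143 0 -0.044 1; -0.123 0 0 0.044 1; -0.123 0 0 0 1; -0.123 0 0 0 1; -0.123 0 0 0 1",
)

```text
time: 7.38
tool_pos: [538.5, 101.6, 132.2]
tcp_rot: [-179.9, 0.0, 90.4]
ft_force: [1.6, -1.1, -2.7]
finger_gap: 17.5
grip_force: 107.5
```

Emit:
apply_moves(
  series="-0.123 0 0 0 1; -0.123 0 0 0 1; -0.123 0 0 0 1; -0.123 0 0 0 1; -0.1 0 0 0 1",
)

```text
time: 7.8
tool_pos: [539.7, -77.0, 132.4]
tcp_rot: [-179.9, 0.0, 90.4]
ft_force: [0.9, 0.2, -2.7]
finger_gap: 17.4
grip_force: 107.5
```

Emit:
apply_moves(
  series="-0.08 0 0 0 1; 0 0 0 -0.03 1; 0 0 0 -0.03 1; 0 0 0 -0.028 1; 0 0 0 0 1",
)

```text
time: 8.22
tool_pos: [540.1, -98.7, 132.2]
tcp_rot: [-179.9, -0.0, 100.6]
ft_force: [0.1, 0.4, -1.8]
finger_gap: 17.1
grip_force: 107.6
```

Emit:
apply_moves(
  series="0 0 0 0 1; 0 0 0 0 1; 0 0 0 0 1; 0 0 0 0 1; 0 0 0 0 1",
)

```text
time: 8.63
tool_pos: [540.7, -98.3, 133.1]
tcp_rot: [-180.0, -0.0, 100.5]
ft_force: [1.1, 0.8, -3.2]
finger_gap: 17.3
grip_force: 107.6
```

```bash
python3 - <<'E'
from h import *
from bench import *
d=snapshot("top");np.savez("top3.npz",**d)
q=sense();print(np.round(q["tool_pos"],1))
f=d["frame"];h=cv2.cvtColor(f,cv2.COLOR_BGR2HSV)
P=pts(d);Z=P[...,2]
m=(P[...,0]>500)&(P[...,0]<620)&(P[...,1]<-110)&(P[...,1]>-250)&(Z>135)&(Z<172)
v,u=np.nonzero(m);print(m.sum(),np.median(Z[m]))
a=np.radians(10.5);ex=np.array([np.cos(a),np.sin(a)]);ey=np.array([-np.sin(a),np.cos(a)]);O=np.array([559.9,-221.7])
w=np.array([ray(d,x,y,152)[:2] for x,y in zip(u,v)])-O
X,Y=w@ex,w@ey
for lo in range(-15,100,10):
    k=(Y>=lo)&(Y<lo+10)
    if k.sum():print(lo,k.sum(),"x min/max/mid",X[k].min().round(1),X[k].max().round(1),((X[k].min()+X[k].max())/2).round(1),X[k].mean().round(1))
print("tip y",Y.min())
x0=310;y0=165;cv2.imwrite("pics/a3.png",cv2.resize(f[y0:y0+65,x0-30:x0+70],(800,520),interpolation=cv2.INTER_CUBIC))
E
```

```text
[540.7 -98.4 133.2]
136 159.5860466862573
-15 10 x min/max/mid -4.2 11.9 3.9 5.0
-5 19 x min/max/mid -3.7 13.5 4.9 4.8
5 22 x min/max/mid -5.2 14.5 4.7 3.9
15 20 x min/max/mid -5.2 14.0 4.4 5.1
25 21 x min/max/mid -4.6 14.6 5.0 4.9
35 20 x min/max/mid -5.1 14.1 4.5 5.0
45 19 x min/max/mid -4.6 14.6 5.0 4.1
55 5 x min/max/mid -3.0 3.2 0.1 -0.3
tip y -10.082989999046015
```

View pics/a3.png

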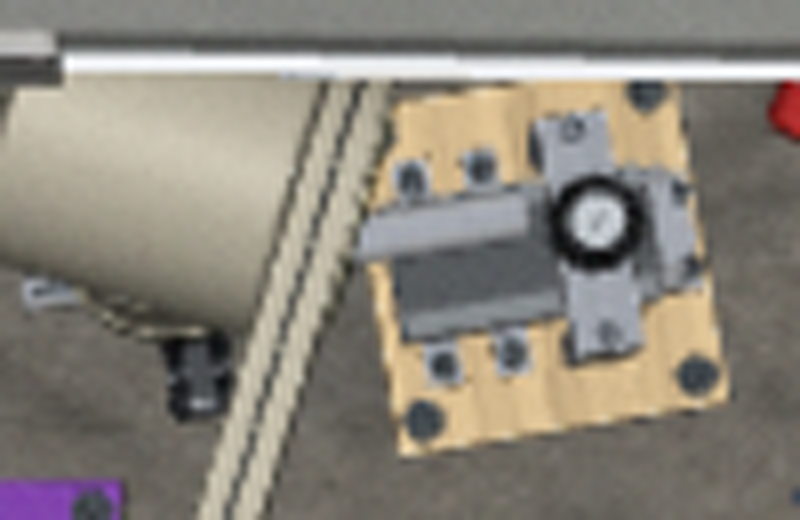

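The crop shows the shaft (about (450,225)) parallel to the V, its plain end near (530,210) short of the bridge, offset about 5 mm toward +x. I'll shift by that and lower.

Emit:
apply_moves(
  series="0 -0.016 0 0 1; 0 0 0.06 0 1; 0 0 0.06 0 1; 0 0 0.06 0 1; 0 0 0.06 0 1",
)

```text
time: 9.1
tool_pos: [535.8, -99.5, 60.7]
tcp_rot: [180.0, 0.0, 100.5]
ft_force: [0.2, 1.2, -1.9]
finger_gap: 17.4
grip_force: 107.7
```

Emit:
apply_moves(
  series="0 0 0.06 0 1; 0 0 0.03 0 1; 0 0 0 0 1; 0 0 0 0 1; 0 0 0 0 1",
)

```text
time: 9.52
tool_pos: [536.9, -99.7, 35.5]
tcp_rot: [179.9, 0.0, 100.5]
ft_force: [-0.3, 0.2, -1.6]
finger_gap: 17.3
grip_force: 107.7
```

Emit:
apply_moves(
  series="0 0 0 0 1; 0 0 0 0 1; 0 0 0 0 1",
)

```text
time: 9.77
tool_pos: [536.7, -99.6, 35.2]
tcp_rot: [179.9, 0.0, 100.5]
ft_force: [-0.3, 0.2, -2.1]
finger_gap: 17.3
grip_force: 107.7
```

Emit:
apply_moves(
  series="0 0 0.02 0 1; 0 0 0.02 0 1; 0 0 0 0 1; 0 0 0 0 1; 0 0 0 0 1",
)

```text
time: 10.18
tool_pos: [535.6, -99.3, 21.8]
tcp_rot: [-180.0, -0.0, 100.5]
ft_force: [0.1, -0.2, -2.7]
finger_gap: 17.2
grip_force: 107.6
```

Emit:
apply_moves(
  series="0 0 0.005 0 1; 0 0 0 0 1; 0 0 0 0 1",
)

```text
time: 10.43
tool_pos: [536.0, -99.4, 20.7]
tcp_rot: [180.0, 0.0, 100.5]
ft_force: [0.3, 0.3, -2.1]
finger_gap: 16.9
grip_force: 107.6
```

Emit:
apply_moves(
  series="0 0 0.005 0 1; 0 0 0 0 1; 0 0 0 0 1",
)

```text
time: 10.68
tool_pos: [536.3, -99.5, 19.4]
tcp_rot: [180.0, 0.0, 100.5]
ft_force: [0.1, -0.0, -0.6]
finger_gap: 17.1
grip_force: 107.7
```

Emit:
apply_moves(
  series="-0.02 0 0 0 1; -0.03 0 0 0 1; -0.03 0 0 0 1; 0 0 0 0 1; 0 0 0 0 1",
)

```text
time: 11.1
tool_pos: [540.8, -124.3, 19.5]
tcp_rot: [180.0, 0.0, 100.4]
ft_force: [2.4, -1.1, -0.6]
finger_gap: 16.9
grip_force: 107.7
```

Emit:
apply_moves(
  series="-0.03 0 0 0 1; -0.03 0 0 0 1; -0.02 0 0 0 1; 0 0 0 0 1; 0 0 0 0 1",
)

```text
time: 11.52
tool_pos: [545.1, -147.6, 19.4]
tcp_rot: [180.0, 0.1, 100.4]
ft_force: [2.0, -0.7, 0.8]
finger_gap: 17.1
grip_force: 107.8
```

Emit:
apply_moves(
  series="0 0 0 0 1; 0 0 0 0 1; 0 0 0 0 1",
)

```text
time: 11.77
tool_pos: [544.9, -146.6, 19.4]
tcp_rot: [180.0, 0.0, 100.5]
ft_force: [2.2, -2.1, 1.3]
finger_gap: 17.2
grip_force: 107.8
```

Emit:
apply_moves(
  series="-0.008 0 0 0 1; -0.008 0 0 0 1; 0 0 0 0 1; 0 0 0 0 1",
)

```text
time: 12.1
tool_pos: [545.7, -151.0, 19.3]
tcp_rot: [180.0, -0.0, 100.5]
ft_force: [2.7, 3.6, 2.9]
finger_gap: 17.7
grip_force: 107.9
```

Emit:
apply_moves(
  series="-0.008 0 0 0 1; 0 0 0 0 1; 0 0 0 0 1",
)

```text
time: 12.35
tool_pos: [546.2, -153.6, 19.3]
tcp_rot: [180.0, -0.0, 100.5]
ft_force: [2.4, 4.2, 3.0]
finger_gap: 17.1
grip_force: 107.9
```

Emit:
apply_moves(
  series="-0.005 0 0 0 1; 0 0 0 0 1; 0 0 0 0 1",
)

```text
time: 12.6
tool_pos: [546.4, -155.0, 19.3]
tcp_rot: [180.0, -0.0, 100.5]
ft_force: [2.4, 4.5, 2.9]
finger_gap: 17.6
grip_force: 107.9
```

Emit:
apply_moves(
  series="-0.003 0 0 0 1; 0 0 0 0 1; 0 0 0 0 1",
)

```text
time: 12.85
tool_pos: [546.6, -155.9, 19.3]
tcp_rot: [180.0, -0.0, 100.5]
ft_force: [2.6, 3.9, 3.0]
finger_gap: 16.9
grip_force: 108.0
```

Emit:
apply_moves(
  series="-0.003 0 0 0 1; 0 0 0 0 1; 0 0 0 0 1",
)

```text
time: 13.1
tool_pos: [546.8, -156.7, 19.3]
tcp_rot: [180.0, -0.0, 100.5]
ft_force: [2.4, 4.8, 4.4]
finger_gap: 17.4
grip_force: 108.0
```

Emit:
apply_moves(
  series="-0.003 0 0 0 1; 0 0 0 0 1; 0 0 0 0 1",
)

```text
time: 13.35
tool_pos: [546.8, -156.8, 19.3]
tcp_rot: [180.0, -0.1, 100.5]
ft_force: [1.8, 8.0, 5.0]
finger_gap: 17.5
grip_force: 108.3
```

Emit:
apply_moves(
  series="-0.002 0 0 0 1; 0 0 0 0 1; 0 0 0 0 1",
)

```text
time: 13.6
tool_pos: [546.7, -156.8, 19.2]
tcp_rot: [-180.0, -0.1, 100.5]
ft_force: [0.6, 10.7, 6.5]
finger_gap: 17.0
grip_force: 108.4
```

Emit:
apply_moves(
  series="0 0 0 0 0.3; 0 0 0 0 0.3; 0 0 0 0 0; 0 0 0 0 0; 0 0 0 0 0",
  squeeze=20,
)

```text
time: 14.02
tool_pos: [546.5, -158.7, 18.9]
tcp_rot: [-180.0, -0.0, 100.5]
ft_force: [0.8, -0.2, 1.1]
finger_gap: 43.0
grip_force: 0.0
```

Emit:
apply_moves(
  series="0 0 0 0 0; 0 0 -0.05 0 0; 0 0 -0.1 0 0; 0 0 -0.1 0 0; 0 0 -0.1 0 0",
)

```text
time: 14.43
tool_pos: [546.3, -158.3, 124.9]
tcp_rot: [-179.9, -0.0, 100.5]
ft_force: [0.8, 0.2, 0.0]
finger_gap: 42.7
grip_force: 0.0
```

Emit:
apply_moves(
  series="0.13 0 -0.03 0 0; 0.13 0 0 0 0; 0.13 0 0 0 0; 0.1 0 0 0 0; 0 0 0 0 0",
)

```text
time: 14.85
tool_pos: [519.0, -9.2, 133.2]
tcp_rot: [-180.0, -0.1, 100.7]
ft_force: [-0.2, -0.1, -0.6]
finger_gap: 42.8
grip_force: 0.0
```

```bash
python3 - <<'E'
from h import *
from bench import *
for n in("scene","top"):
    d=snapshot(n);np.savez(f"{n}4.npz",**d)
s=load("scene",4);t=load("top",4);q=sense();print(np.round(q["tool_pos"],1))
b=s["frame"][165:245,285:395];a=t["frame"][165:245,280:390]
cv2.imwrite("pics/a4.png",np.hstack([cv2.resize(a,(400,290)),cv2.resize(b,(400,290))]))
d=t;P=pts(d);Z=P[...,2];a=np.radians(10.5);ex=np.array([np.cos(a),np.sin(a)]);ey=np.array([-np.sin(a),np.cos(a)]);O=np.array([559.9,-221.7])
for n,d in(("top",t),("scene",s)):
    P=pts(d);w=P[...,:2]-O;X=w@ex;Y=w@ey;m=(abs(X)<12)&(Y>-20)&(Y<150)&(P[...,2]>30)&(P[...,2]<62)
    v,u=np.nonzero(m);W=np.array([ray(d,x,y,40)[:2] for x,y in zip(u,v)])-O
    x,y=W@ex,W@ey
    print(n,m.sum(),"y",y.min().round(1),y.max().round(1))
    for lo in range(0,140,20):
        k=(y>=lo)&(y<lo+20)
        if k.sum():print(lo,k.sum(),x[k].mean().round(1),np.median(P[v[k],u[k],2]).round(1))
E
```

```text
[520.  -13.  133.3]
top 283 y -21.0 131.2
0 42 -0.2 47.1
20 43 0.0 46.5
40 37 -0.0 48.5
60 37 0.4 49.1
80 36 0.3 48.1
100 29 0.6 45.4
120 14 1.2 45.6
scene 202 y -27.3 133.2
0 26 0.8 47.4
20 28 -1.3 46.6
40 27 -0.4 48.1
60 25 -0.2 46.8
80 27 0.2 48.3
100 24 -0.8 43.8
120 13 0.2 43.1
```

View pics/a4.png

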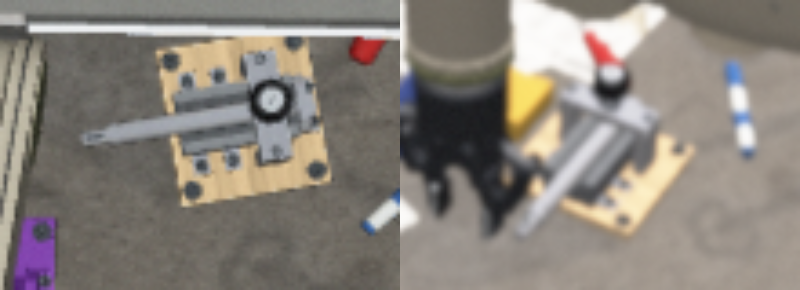

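The crops show the shaft lying in the V under the bridge, its stub end at (85,138) in the left half. That measures y ≈ 132, so it is home. A short, gentle push on the stub end will confirm it.

Emit:
apply_moves(
  series="-0.08 0 0 0 1; -0.08 0 0.06 0 1; 0 0 0.12 0 1; 0 0 0.1 0 1; 0 0 0.04 0 1",
)

```text
time: 15.37
tool_pos: [526.0, -62.4, 32.7]
tcp_rot: [-179.7, -0.1, 100.3]
ft_force: [-0.8, 0.2, -1.5]
finger_gap: -0.1
grip_force: 0.0
```

Emit:
apply_moves(
  series="0 0 0 0 1; 0 0 0 0 1; 0 0 0 0 1; 0 0 0 0 1",
)

```text
time: 15.7
tool_pos: [530.8, -61.5, 39.6]
tcp_rot: [179.8, 0.1, 100.5]
ft_force: [-0.2, -0.4, 0.3]
finger_gap: 0.0
grip_force: 0.0
```

Emit:
apply_moves(
  series="-0.02 0 0 0 1; -0.01 0 0 0 1; 0 0 0 0 1; 0 0 0 0 1",
)

```text
time: 16.03
tool_pos: [530.9, -70.2, 37.7]
tcp_rot: [180.0, 0.0, 100.5]
ft_force: [1.2, -0.2, -0.4]
finger_gap: -0.1
grip_force: 0.0
```

Emit:
apply_moves(
  series="-0.01 0 0 0 1; 0 0 0 0 1; 0 0 0 0 1",
)

```text
time: 16.28
tool_pos: [531.0, -72.9, 37.1]
tcp_rot: [-180.0, -0.0, 100.5]
ft_force: [-0.2, -0.1, -0.1]
finger_gap: -0.1
grip_force: 0.0
```

Emit:
apply_moves(
  series="-0.01 0 0.01 0 1; -0.01 0 0 0 1; 0 0 0 0 1; 0 0 0 0 1",
)

```text
time: 16.62
tool_pos: [532.1, -78.9, 34.0]
tcp_rot: [-180.0, -0.0, 100.5]
ft_force: [0.6, -0.1, -0.1]
finger_gap: 0.2
grip_force: 0.0
```

Emit:
apply_moves(
  series="-0.005 0 0 0 1; 0 0 0 0 1; 0 0 0 0 1",
)

```text
time: 16.87
tool_pos: [532.5, -80.2, 34.3]
tcp_rot: [180.0, 0.0, 100.5]
ft_force: [-0.3, -0.5, -0.4]
finger_gap: 0.5
grip_force: 0.0
```

Emit:
apply_moves(
  series="-0.005 0 0 0 1; 0 0 0 0 1; 0 0 0 0 1",
)

```text
time: 17.12
tool_pos: [532.7, -81.7, 34.2]
tcp_rot: [180.0, 0.0, 100.5]
ft_force: [0.9, 0.1, -1.4]
finger_gap: -0.0
grip_force: 0.0
```

Emit:
apply_moves(
  series="-0.005 0 0 0 1; 0 0 0 0 1; 0 0 0 0 1",
)

```text
time: 17.37
tool_pos: [533.0, -83.2, 34.2]
tcp_rot: [-180.0, -0.0, 100.5]
ft_force: [-0.7, -0.2, 0.0]
finger_gap: -0.1
grip_force: 0.0
```

Emit:
apply_moves(
  series="-0.004 0 0 0 1; 0 0 0 0 1; 0 0 0 0 1",
)

```text
time: 17.62
tool_pos: [533.0, -83.3, 34.1]
tcp_rot: [-180.0, -0.1, 100.5]
ft_force: [-0.1, 4.0, 1.3]
finger_gap: 0.3
grip_force: 2.6
```

Emit:
apply_moves(
  series="-0.004 0 0 0 1; 0 0 0 0 1; 0 0 0 0 1",
)

```text
time: 17.87
tool_pos: [533.0, -83.4, 34.1]
tcp_rot: [-180.0, -0.2, 100.5]
ft_force: [-2.0, 10.7, 3.1]
finger_gap: -0.4
grip_force: 5.3
```

Emit:
apply_moves(
  series="-0.004 0 0 0 1; 0 0 0 0 1; 0 0 0 0 1",
)

```text
time: 18.12
tool_pos: [533.0, -83.5, 34.0]
tcp_rot: [-180.0, -0.3, 100.5]
ft_force: [-3.4, 16.1, 5.6]
finger_gap: -0.0
grip_force: 8.0
```

Emit:
apply_moves(
  series="0.03 0 0 0 1; 0.02 0 -0.03 0 1; 0 0 -0.12 0 1; 0 0 -0.12 0 -1; 0 0 -0.12 0 -1",
)

```text
time: 18.53
tool_pos: [530.2, -71.7, 152.7]
tcp_rot: [-179.9, 0.0, 100.5]
ft_force: [1.6, -1.0, 0.8]
finger_gap: 23.3
grip_force: 0.0
```

Emit:
apply_moves(
  series="0 0 0 -0.0615 -1; 0 0 0 -0.0615 -1; 0 0 0 -0.0615 -1; 0 0 0 -0.0615 -1; 0 0 0 -0.0615 -1",
)

```text
time: 18.95
tool_pos: [531.0, -72.0, 152.2]
tcp_rot: [180.0, 0.1, 136.1]
ft_force: [0.6, -0.5, 0.9]
finger_gap: 83.3
grip_force: 0.0
```

Emit:
apply_moves(
  series="0 0 0 -0.0615 -1; 0 0 0 -0.0615 -1; 0 0 0 -0.0615 -1; 0 0 0 -0.0615 -1; 0 0 0 -0.0615 -1",
)

```text
time: 19.37
tool_pos: [531.0, -72.0, 152.0]
tcp_rot: [-180.0, 0.0, 171.3]
ft_force: [0.2, 0.2, 1.2]
finger_gap: 85.5
grip_force: 0.0
```

Emit:
apply_moves(
  series="0 0 0 -0.0615 -1; 0 0 0 -0.0615 -1; 0 0 0 -0.0615 -1; 0 0 0 -0.0615 -1; 0 0 0 -0.0615 -1",
)

```text
time: 19.78
tool_pos: [531.0, -72.0, 152.0]
tcp_rot: [-179.9, 0.0, -153.5]
ft_force: [-0.1, 0.5, -0.7]
finger_gap: 85.6
grip_force: 0.0
```

Emit:
apply_moves(
  series="0 0 0 -0.06 -1; 0 0 0 0 -1; 0 0 0 0 -1; 0 0 0 0 -1",
)

```text
time: 20.12
tool_pos: [531.0, -72.0, 151.6]
tcp_rot: [-180.0, 0.0, -147.2]
ft_force: [-0.1, -0.3, -0.0]
finger_gap: 85.6
grip_force: 0.0
```

```bash
cat > st.py <<'E'
from bench import *
import numpy as np,sys
q=sense();p=np.array(q["tool_pos"]);y=np.radians(q["tcp_rot"][2])
print(q["time"],p.round(1),np.round(q["tcp_rot"],2),np.round(q["joint_pos"],1),"T",np.round(q["wrist_torque"],3),"F",np.round(q["ft_force"],1))
d=np.array([566,-260.8])-p[:2];tx=np.array([np.cos(y),np.sin(y)]);ty=np.array([np.sin(y),-np.cos(y)])
print("to knob, tool x,y mm",d@tx,d@ty,"shares",d@tx/300,d@ty/300)
E
python3 st.py
```

```text
20.1167 [531.  -72.  151.6] [-1.7997e+02  1.0000e-02 -1.4716e+02] [ -13.2    0.5  101.    -0.    78.5 -136. ] T [-0.018  0.018 -0.009] F [-0.1 -0.3 -0. ]
to knob, tool x,y mm 72.9458285543286 -177.65780050043176 shares 0.243152761847762 -0.5921926683347726
```

Emit:
apply_moves(
  series="0 0 0 0.035 -1; 0 0 0 0.035 -1; 0 0 0 0 -1; 0.032 -0.124 0 0 -1; 0.032 -0.124 0 0 -1",
)

```text
time: 20.53
tool_pos: [545.3, -146.7, 151.5]
tcp_rot: [-180.0, 0.0, -154.7]
ft_force: [1.0, 0.1, 0.4]
finger_gap: 85.4
grip_force: 0.0
```

Emit:
apply_moves(
  series="0.032 -0.124 0 0 -1; 0.032 -0.124 0 0 -1; 0.03 -0.124 0 0 -1; 0 0 0 0 -1; 0 0 0 0 -1",
)

```text
time: 20.95
tool_pos: [566.4, -262.6, 150.7]
tcp_rot: [180.0, -0.0, -155.1]
ft_force: [-0.1, 1.1, -0.3]
finger_gap: 85.6
grip_force: 0.0
```

Emit:
apply_moves(
  series="0 0 0 0 -1; 0 0 0 0 -1; 0 0 0 0 -1; 0 0 0 0 -1",
)

```text
time: 21.28
tool_pos: [566.9, -259.4, 151.5]
tcp_rot: [-180.0, 0.0, -154.9]
ft_force: [0.3, 0.0, -0.4]
finger_gap: 85.0
grip_force: 0.0
```

```bash
python3 st.py
```

```text
21.2833 [ 566.9 -259.4  151.5] [-1.7999e+02  1.0000e-02 -1.5486e+02] [ -29.3   13.8   86.6    0.    79.6 -144.4] T [-0.018  0.041  0.058] F [ 0.3  0.  -0.4]
to knob, tool x,y mm 1.3835925256965356 -0.9263820262976699 shares 0.004611975085655118 -0.0030879400876588996
```

Emit:
apply_moves(
  series="0.004 -0.003 0.05 0 -1; 0 0 0.06 0 -1; 0 0 0.06 0 -1; 0 0 0.033 0 -1; 0 0 0 0 -1",
)

```text
time: 21.7
tool_pos: [564.3, -260.2, 87.3]
tcp_rot: [179.8, -0.2, -154.9]
ft_force: [-0.3, 0.3, -0.0]
finger_gap: 85.5
grip_force: 0.0
```

Emit:
apply_moves(
  series="0 0 0 0 -1; 0 0 0 0 -1; 0 0 0 0 -1; 0 0 0 0 -1",
)

```text
time: 22.03
tool_pos: [566.8, -262.3, 91.8]
tcp_rot: [-179.9, 0.1, -154.9]
ft_force: [-0.9, 0.1, 0.4]
finger_gap: 85.1
grip_force: 0.0
```

Emit:
apply_moves(
  series="0 0 0 0 0; 0 0 0 0 0; 0 0 0 0 0; 0 0 0 0 0.05; 0 0 0 0 0.1",
  squeeze=20,
)

```text
time: 22.45
tool_pos: [566.4, -262.5, 90.7]
tcp_rot: [-179.9, 0.0, -155.0]
ft_force: [0.5, -1.9, -0.9]
finger_gap: 38.7
grip_force: 0.7
```

Emit:
apply_moves(
  series="0 0 0 0 1; 0 0 0 0 1; 0 0 0 0 1; 0 0 0 0 1",
  squeeze=20,
)

```text
time: 22.78
tool_pos: [566.5, -262.9, 91.0]
tcp_rot: [-179.9, 0.0, -155.0]
ft_force: [1.7, -4.8, 1.3]
finger_gap: 36.4
grip_force: 20.8
```

```bash
python3 st.py
```

```text
22.7833 [ 566.5 -262.9   91. ] [-1.7988e+02  3.0000e-02 -1.5497e+02] [ -29.6   17.    89.3   -0.    73.5 -144.6] T [-0.764 -0.249  0.004] F [ 1.7 -4.8  1.3]
to knob, tool x,y mm -0.3981363012361829 2.1316530447943527 shares -0.0013271210041206096 0.007105510149314509
```

Emit:
apply_moves(
  series="0 -0.003 0 0 1; 0 0 0 0 1; 0 0 0 0 1",
  squeeze=45,
)

```text
time: 23.03
tool_pos: [566.7, -263.0, 91.0]
tcp_rot: [-180.0, 0.0, -155.0]
ft_force: [-0.7, -3.2, 6.1]
finger_gap: 36.1
grip_force: 44.7
```

Emit:
apply_moves(
  series="0 0 0.0008 0.06 1; 0 0 0.0008 0.06 1; 0 0 0.0008 0.06 1; 0 0 0.0008 0.06 1; 0 0 0 0 1",
)

```text
time: 23.45
tool_pos: [566.7, -263.2, 90.2]
tcp_rot: [-179.9, 0.1, 177.1]
ft_force: [-0.9, -3.4, 4.7]
finger_gap: 36.0
grip_force: 44.8
```

```bash
python3 st.py
```

```text
23.45 [ 566.7 -263.2   90.2] [-1.7995e+02  5.0000e-02  1.7709e+02] [ -29.6   17.2   89.3   -0.    73.5 -116.7] T [-0.38   0.156  0.031] F [-0.9 -3.4  4.7]
to knob, tool x,y mm 0.8565085892839934 2.3318311937152254 shares 0.0028550286309466447 0.007772770645717418
```

Emit:
apply_moves(
  series="0 0 0.0008 0.06 1; 0 0 0.0008 0.06 1; 0 0 0.0008 0.06 1; 0 0 0.0008 0.06 1; 0 0 0.0008 0.06 1",
)

```text
time: 23.87
tool_pos: [566.7, -263.4, 89.1]
tcp_rot: [-180.0, 0.1, 142.8]
ft_force: [-0.6, -3.7, 4.2]
finger_gap: 35.8
grip_force: 44.9
```

```bash
python3 st.py
```

```text
23.8667 [ 566.7 -263.4   89.1] [-1.7997e+02  8.0000e-02  1.4283e+02] [-29.6  17.2  89.3  -0.   73.4 -82.4] T [-0.615  0.258  0.146] F [-0.6 -3.7  4.2]
to knob, tool x,y mm 2.117785189285434 1.6622949013830748 shares 0.00705928396428478 0.005540983004610249
```

Emit:
apply_moves(
  series="0 0 0.0008 0.06 1; 0 0 0.0008 0.06 1; 0 0 0.0008 0.06 1",
)

```text
time: 24.12
tool_pos: [566.6, -263.5, 88.4]
tcp_rot: [-180.0, 0.1, 122.2]
ft_force: [-1.4, -4.4, 6.2]
finger_gap: 35.6
grip_force: 44.9
```

```bash
python3 st.py
```

```text
24.1167 [ 566.6 -263.5   88.4] [-1.7998e+02  9.0000e-02  1.2220e+02] [-29.6  17.3  89.3  -0.1  73.3 -61.8] T [-0.649  0.357  0.146] F [-1.4 -4.4  6.2]
to knob, tool x,y mm 2.6109332210055665 0.9899060937968388 shares 0.008703110736685222 0.003299686979322796
```

Emit:
apply_moves(
  series="0 0 0.0008 0.06 1; 0 0 0.0008 0.06 1; 0 0 0.0008 0.06 1",
)

```text
time: 24.37
tool_pos: [566.5, -263.6, 87.6]
tcp_rot: [180.0, 0.1, 101.6]
ft_force: [-2.2, -3.2, 6.2]
finger_gap: 35.9
grip_force: 44.9
```

```bash
python3 st.py
```

```text
24.3667 [ 566.5 -263.6   87.6] [1.8000e+02 9.0000e-02 1.0157e+02] [-29.6  17.3  89.4  -0.1  73.2 -41.2] T [-0.65   0.485  0.168] F [-2.2 -3.2  6.2]
to knob, tool x,y mm 2.827779019436341 0.11803645743784957 shares 0.009425930064787803 0.00039345485812616524
```

Emit:
apply_moves(
  series="0 0 0.0008 0.06 1; 0 0 0.0008 0.06 1",
)

```text
time: 24.53
tool_pos: [566.3, -263.6, 87.2]
tcp_rot: [180.0, 0.1, 87.8]
ft_force: [-3.5, -3.5, 6.4]
finger_gap: 35.8
grip_force: 45.0
```

```bash
python3 st.py
```

```text
24.5333 [ 566.3 -263.6   87.2] [1.7999e+02 8.0000e-02 8.7820e+01] [-29.6  17.4  89.4  -0.1  73.2 -27.4] T [-0.659  0.539  0.143] F [-3.5 -3.5  6.4]
to knob, tool x,y mm 2.788487208605638 -0.43874944502882185 shares 0.009294957362018793 -0.0014624981500960727
```

Emit:
apply_moves(
  series="0 0 0.0008 0.06 1; 0 0 0.0008 0.06 1; 0 0 0.0008 0.06 1",
)

```text
time: 24.78
tool_pos: [566.2, -263.6, 86.5]
tcp_rot: [180.0, 0.1, 67.2]
ft_force: [-4.6, -3.7, 8.5]
finger_gap: 35.7
grip_force: 45.0
```

```bash
python3 st.py
```

```text
24.7833 [ 566.2 -263.6   86.5] [1.7998e+02 7.0000e-02 6.7190e+01] [-29.6  17.4  89.4  -0.1  73.2  -6.8] T [-0.601  0.693  0.103] F [-4.6 -3.7  8.5]
to knob, tool x,y mm 2.4723126750920907 -1.2440035330474997 shares 0.008241042250306968 -0.004146678443491665
```

Emit:
apply_moves(
  series="0 0 0.0006 0.06 1",
)

```text
time: 24.87
tool_pos: [566.1, -263.5, 86.3]
tcp_rot: [180.0, 0.1, 60.3]
ft_force: [-4.8, -4.3, 7.4]
finger_gap: 36.0
grip_force: 45.0
```

```bash
python3 st.py
```

```text
24.8667 [ 566.1 -263.5   86.3] [1.7998e+02 7.0000e-02 6.0320e+01] [-29.6  17.4  89.4  -0.1  73.1   0.1] T [-0.628  0.713  0.16 ] F [-4.8 -4.3  7.4]
to knob, tool x,y mm 2.3229541814632704 -1.473882193674659 shares 0.007743180604877568 -0.004912940645582196
```

Emit:
apply_moves(
  series="0 0 0.0007 0.06 1; 0 0 0.0007 0.06 1",
)

```text
time: 25.03
tool_pos: [566.1, -263.5, 85.8]
tcp_rot: [180.0, 0.1, 46.6]
ft_force: [-4.7, -2.7, 7.5]
finger_gap: 35.8
grip_force: 45.0
```

```bash
python3 st.py
```

```text
25.0333 [ 566.1 -263.5   85.8] [1.7997e+02 7.0000e-02 4.6570e+01] [-29.6  17.4  89.4  -0.1  73.1  13.8] T [-0.537  0.733  0.119] F [-4.7 -2.7  7.5]
to knob, tool x,y mm 1.9226699639947067 -1.9019704199357157 shares 0.006408899879982355 -0.006339901399785719
```

Emit:
apply_moves(
  series="0 0 0.0007 0.06 1; 0 0 0.0007 0.06 1",
)

```text
time: 25.2
tool_pos: [566.0, -263.4, 85.3]
tcp_rot: [180.0, 0.1, 32.8]
ft_force: [-5.0, -3.6, 7.2]
finger_gap: 35.7
grip_force: 45.0
```

```bash
python3 st.py
```

```text
25.2 [ 566.  -263.4   85.3] [1.7997e+02 6.0000e-02 3.2820e+01] [-29.6  17.5  89.5  -0.1  73.1  27.6] T [-0.543  0.85   0.156] F [-5.  -3.6  7.2]
to knob, tool x,y mm 1.4204199860547142 -2.2109461655472877 shares 0.004734733286849048 -0.007369820551824293
```

Emit:
apply_moves(
  series="0 0 0.0007 0.06 1; 0 0 0.0007 0.06 1",
)

```text
time: 25.37
tool_pos: [565.9, -263.3, 84.9]
tcp_rot: [180.0, 0.1, 19.1]
ft_force: [-4.2, -3.0, 8.6]
finger_gap: 35.8
grip_force: 45.0
```

```bash
python3 st.py
```

```text
25.3667 [ 565.9 -263.3   84.9] [1.7996e+02 6.0000e-02 1.9070e+01] [-29.6  17.5  89.5  -0.1  73.   41.3] T [-0.488  0.829  0.16 ] F [-4.2 -3.   8.6]
to knob, tool x,y mm 0.8901613182031766 -2.380007057531039 shares 0.0029672043940105887 -0.007933356858436796
```

Emit:
apply_moves(
  series="0 0 0.0007 0.06 1; 0 0 0.0007 0.06 1",
)

```text
time: 25.53
tool_pos: [565.9, -263.3, 84.4]
tcp_rot: [180.0, 0.1, 5.3]
ft_force: [-5.6, -2.2, 8.0]
finger_gap: 35.8
grip_force: 45.1
```

```bash
python3 st.py
```

```text
25.5333 [ 565.9 -263.3   84.4] [1.7996e+02 5.0000e-02 5.3200e+00] [-29.6  17.5  89.5  -0.1  73.   55.1] T [-0.357  0.9    0.179] F [-5.6 -2.2  8. ]
to knob, tool x,y mm 0.3247538978227865 -2.439462429300852 shares 0.0010825129927426217 -0.00813154143100284
```

Emit:
apply_moves(
  series="0 0 0.0007 0.06 1; 0 0 0.0007 0.06 1",
)

```text
time: 25.7
tool_pos: [565.9, -263.2, 84.1]
tcp_rot: [180.0, 0.0, -8.4]
ft_force: [-5.5, -2.2, 9.6]
finger_gap: 35.9
grip_force: 45.3
```

```bash
python3 st.py
```

```text
25.7 [ 565.9 -263.2   84.1] [ 1.7995e+02  5.0000e-02 -8.4200e+00] [-29.6  17.5  89.5  -0.1  73.   68.8] T [-0.332  0.989  0.212] F [-5.5 -2.2  9.6]
to knob, tool x,y mm -0.2632167943583483 -2.3374381211773207 shares -0.0008773893145278277 -0.007791460403924403
```

Emit:
apply_moves(
  series="0 0 0.0006 0.05 1; 0 0 0.0006 0.05 1",
)

```text
time: 25.87
tool_pos: [565.9, -263.1, 83.9]
tcp_rot: [180.0, 0.0, -19.8]
ft_force: [-6.2, -1.5, 10.6]
finger_gap: 35.9
grip_force: 45.3
```

```bash
python3 st.py
```

```text
25.8667 [ 565.9 -263.1   83.9] [ 1.7995e+02  4.0000e-02 -1.9840e+01] [-29.6  17.5  89.5  -0.1  73.   80.2] T [-0.276  1.085  0.231] F [-6.2 -1.5 10.6]
to knob, tool x,y mm -0.711898630922976 -2.182356078701683 shares -0.00237299543640992 -0.007274520262338943
```

Emit:
apply_moves(
  series="0 0 0.0004 0.05 1; 0 0 0.0004 0.05 1",
)

```text
time: 26.03
tool_pos: [565.9, -263.0, 83.7]
tcp_rot: [179.9, 0.0, -31.3]
ft_force: [-6.5, -0.7, 10.1]
finger_gap: 35.9
grip_force: 45.4
```

```bash
python3 st.py
```

```text
26.0333 [ 565.9 -263.    83.7] [ 1.7995e+02  3.0000e-02 -3.1290e+01] [-29.6  17.6  89.5  -0.1  72.9  91.7] T [-0.201  1.07   0.26 ] F [-6.5 -0.7 10.1]
to knob, tool x,y mm -1.0690296591056365 -1.949586902150434 shares -0.0035634321970187885 -0.006498623007168114
```

Emit:
apply_moves(
  series="0 0 0.0005 0.05 1; 0 0 0.0005 0.04 1",
)

```text
time: 26.2
tool_pos: [566.0, -262.9, 83.5]
tcp_rot: [180.0, 0.0, -41.6]
ft_force: [-7.1, 0.5, 11.4]
finger_gap: 36.0
grip_force: 45.4
```

```bash
python3 st.py
```

```text
26.2 [ 566.  -262.9   83.5] [ 1.7995e+02  2.0000e-02 -4.1610e+01] [-29.6  17.6  89.5  -0.   72.9 102. ] T [-0.124  1.109  0.178] F [-7.1  0.5 11.4]
to knob, tool x,y mm -1.3913113088836624 -1.610715881682057 shares -0.004637704362945541 -0.00536905293894019
```

Emit:
apply_moves(
  series="0 0 0.0003 0.05 1",
)

```text
time: 26.28
tool_pos: [566.0, -262.9, 83.4]
tcp_rot: [180.0, 0.0, -47.3]
ft_force: [-6.6, 0.0, 11.8]
finger_gap: 35.9
grip_force: 45.4
```

```bash
python3 st.py
```

```text
26.2833 [ 566.  -262.9   83.4] [ 1.7995e+02  2.0000e-02 -4.7250e+01] [-29.6  17.6  89.5  -0.   72.9 107.7] T [-0.079  1.061  0.166] F [-6.6  0.  11.8]
to knob, tool x,y mm -1.535503583612706 -1.4320898182091226 shares -0.00511834527870902 -0.004773632727363742
```

Emit:
apply_moves(
  series="0 0 0 0 1; 0 0 0 0 1",
)

```text
time: 26.45
tool_pos: [566.0, -262.8, 83.4]
tcp_rot: [180.0, 0.0, -47.1]
ft_force: [-7.3, 0.6, 10.4]
finger_gap: 35.8
grip_force: 45.5
```

```bash
python3 st.py
```

```text
26.45 [ 566.  -262.8   83.4] [ 1.7996e+02  2.0000e-02 -4.7080e+01] [-29.6  17.6  89.5  -0.   72.9 107.5] T [-0.148  1.119  0.124] F [-7.3  0.6 10.4]
to knob, tool x,y mm -1.5069533885230897 -1.373628076940271 shares -0.005023177961743632 -0.00457876025646757
```

Emit:
apply_moves(
  series="0 0 0.0005 0.05 1; 0 0 0.0003 0.04 1",
)

```text
time: 26.62
tool_pos: [566.1, -262.8, 83.4]
tcp_rot: [180.0, 0.0, -57.6]
ft_force: [-5.7, 0.0, 13.1]
finger_gap: 35.6
grip_force: 45.6
```

```bash
python3 st.py
```

```text
26.6167 [ 566.1 -262.8   83.4] [179.97   0.   -57.62] [-29.6  17.6  89.5  -0.   72.9 118. ] T [ 0.017  1.149 -0.002] F [-5.7  0.  13.1]
to knob, tool x,y mm -1.7978565233231707 -0.9627043998972373 shares -0.0059928550777439025 -0.0032090146663241244
```

The torque rose to about 0.26 and has now dropped to −0.002, so the clutch has clicked. I'll hold and confirm before letting go.

Emit:
apply_moves(
  series="0 0 -0.005 0 1; 0 0 0 0 1",
)

```text
time: 26.78
tool_pos: [566.0, -262.7, 83.6]
tcp_rot: [180.0, 0.0, -57.3]
ft_force: [-3.6, -2.2, 5.2]
finger_gap: 35.9
grip_force: 45.9
```

```bash
python3 st.py
```

```text
26.7833 [ 566.  -262.7   83.6] [ 1.7997e+02  2.0000e-02 -5.7340e+01] [-29.6  17.6  89.5  -0.   72.9 117.8] T [-0.314  0.649 -0.029] F [-3.6 -2.2  5.2]
to knob, tool x,y mm -1.6645359400553117 -1.0163335335059234 shares -0.005548453133517706 -0.0033877784450197447
```

Confirmed: there is no torque. I'll let go and withdraw.

Emit:
apply_moves(
  series="0 0 0 0 -0.2; 0 0 0 0 -1; 0 0 0 0 -1; 0 0 0 0 -1; 0 0 0 0 -1",
  squeeze=20,
)

```text
time: 27.2
tool_pos: [566.3, -262.4, 83.2]
tcp_rot: [180.0, 0.0, -57.3]
ft_force: [-0.5, -0.1, -0.8]
finger_gap: 85.3
grip_force: 0.0
```

Emit:
apply_moves(
  series="0 0 -0.05 0 -1; 0 0 -0.1 0 -1; 0 0 -0.13 0 -1; 0 0 -0.13 0 -1; 0 0 -0.13 0 -1",
)

```text
time: 27.62
tool_pos: [566.0, -262.3, 246.8]
tcp_rot: [180.0, 0.0, -57.3]
ft_force: [1.3, 0.3, -0.3]
finger_gap: 85.7
grip_force: 0.0
```

Emit:
apply_moves(
  series="-0.1 0 0 0 -1; -0.1 0 0 0 -1; -0.1 0 0 0 -1; -0.1 0 0 0 -1; 0 0 0 0 -1",
)

```text
time: 28.03
tool_pos: [499.5, -157.7, 245.1]
tcp_rot: [180.0, 0.1, -57.2]
ft_force: [0.4, 0.2, -0.8]
finger_gap: 85.7
grip_force: 0.0
```

Emit:
apply_moves(
  series="0 0 0 0 -1; 0 0 0 0 -1; 0 0 0 0 -1; 0 0 0 0 -1; 0 0 0 0 -1",
)

```text
time: 28.45
tool_pos: [501.9, -162.2, 245.3]
tcp_rot: [180.0, 0.0, -57.4]
ft_force: [0.4, 0.4, -0.7]
finger_gap: 85.5
grip_force: 0.0
```

```bash
python3 - <<'E'
from h import *
from bench import *
for n in("scene","top"):
    d=snapshot(n);np.savez(f"{n}5.npz",**d)
s=load("scene",5);t=load("top",5);print(np.round(sense()["tool_pos"],1))
b=s["frame"][165:245,285:395];a=t["frame"][165:245,280:390]
cv2.imwrite("pics/a5.png",np.hstack([cv2.resize(a,(400,290)),cv2.resize(b,(400,290))]))
E
```

```text
[ 501.8 -162.1  245.3]
```

View pics/a5.png

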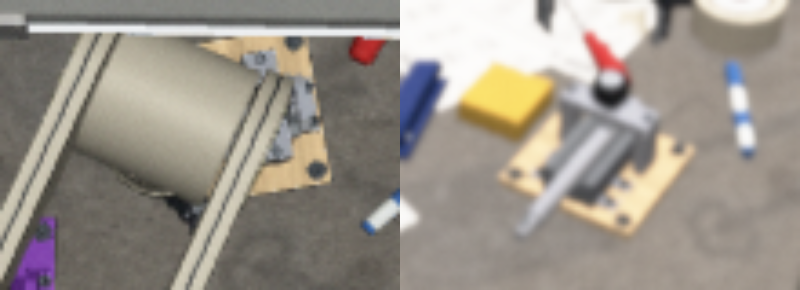

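The crop (right half) shows the shaft still in place in the V with its stub end at (520,232), the knob down on the bridge at (608,88), and the gripper clear. Handing in.

```bash
python3 -c "
from bench import hand_in
print(hand_in())"
```

```text
the job is handed in; nothing more can be done
None
```

I laid the shaft in the V and pushed it home against the end stop, then turned the clamp knob clockwise to its first click, let go and handed the job in at about 28.5 s; no verdict came back.

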